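Weigh the fallen sample bottle and shelve it on the narrow ledge

TASK

The amber sample bottle with the blue cap is lying on the bench: stand it upright on the steel pan of the balance and let go of it so that the reading can settle for about a second. Then take it again and stand it upright on the green pad on the narrow white ledge, centred on the pad, and let go. Set it down each time rather than dropping it, do not knock it over, and leave the other things where they are.

Things in the scene. Friction and masses are not known exactly. Their poses are not given: they have to be found in the camera images.
- sample: Amber bottle, blue screw cap, pale label, 150 to 310 g. Straight-sided square body 46 x 46 mm, 80 mm tall, then a neck and a round cap 36 mm across; 105 mm tall in all. Origin: centre of its base; z runs from base to cap, x and y are square to its flat sides. At the start it lies on a flat side, z level, cap roughly towards the robot's left (+y).
- pan (a point): Centre of the top face of the balance's round steel pan, 140 mm across, 71 mm above the bench; z up. The pan is rigid. It stands 15 mm proud of the white housing.
- balance: The white balance, fixed. Origin on the bench below the pan's centre. Housing 190 mm wide (y) and 55 mm high, from x = -165 mm (display side) to x = +85 mm.
- pad_top (a point): Centre of the top face of the green pad, 60 x 60 mm, fixed on top of the white ledge; its top is 93 mm above the bench. x across the ledge, y along it, z up. The pad is as wide as the ledge is deep.
- ledge_top (a point): Middle of the top of the white service duct (the narrow ledge), fixed: 60 mm deep (x), 500 mm long (y), top 90 mm above the bench.
- picture: Small upright canvas with a dried sprig, fixed on the ledge near one end: 90 mm wide (y), 18 mm thick (x), 120 mm high. Origin: centre of its underside.
- spare: Green bottle with a white cap, same shape and size as the sample bottle, loose, standing on the ledge. Leave it. Origin: centre of its base, z up.
- bowl: White ceramic bowl, 140 mm across, 65 mm high, loose. Origin: centre of its underside.
- mug: Blue ceramic mug, 80 mm across, 85 mm high, handle towards its own +y, loose. Origin: centre of its underside.
- jar: Clear jar with a black lid, 68 mm across, 85 mm high, loose. Origin: centre of its underside.
- spoon: Steel spoon, 170 mm long, lying on the bench along its x axis between the bottle and the balance, loose. Origin: underside of its middle.

How it is judged:
On the way:
1. the sample bottle stands upright on the pan, at rest and let go (horizontal distance between sample and pan below 0.04 m and z of sample in the frame of pan between -0.006 and 0.006 m and angle between sample's own z axis and vertical below 0.1 rad and linear speed of sample below 0.03 m/s and angular speed of sample below 0.2 rad/s and contact force between the fingers and sample below 0.1 N), for 0.5 s.
At the end, for the whole second after the job is handed in: After having stood upright (within 0.1 rad) on the balance's pan, within 40 mm of its centre, untouched and still for half a second, the sample bottle stands on the green pad: base within 15 mm of the pad's centre and within 6 mm of its top, upright within 0.1 rad, at rest and let go (horizontal distance between sample and pad_top below 0.015 m and z of sample in the frame of pad_top between -0.006 and 0.006 m and angle between sample's own z axis and vertical below 0.1 rad and linear speed of sample below 0.03 m/s and angular speed of sample below 0.2 rad/s and contact force between the fingers and sample below 0.1 N).
It fails at once if the sample bottle dropped or knocked over: moving faster than 0.6 m/s while no finger touches it (linear speed of sample above 0.6 m/s and contact force between the fingers and sample below 0.05 N).
It fails at once if another loose thing (green bottle, bowl, mug, jar, spoon) moved more than 40 mm (distance of any of spare, bowl, mug, jar, spoon from where it was at the start of the episode above 0.04 m).
It also fails if it takes over 64 s, if anything falls off the work surface, if the arm or the gripper's body presses on something with over 40 N, if the wrist force passes 120 N, or if a joint passes its speed limit or range.

ROBOT

A 6-joint arm with a two-finger parallel gripper is mounted at the origin on the work surface. World frame = base frame: x ahead of the robot, y to its left, z up, the work surface at z = 0. Lengths are in m, angles in rad, forces in N, time in s.
With the tool pointing down it reaches from about 0.3 to 0.75 m from the base axis. Payload 8.5 kg.
Tool frame: the origin (TCP) lies on the centre line of the jaws, within the pads' length; the fingertips stand 11 mm ahead of it and the grasp point (between the pads) lies 8 mm behind it; z points along the fingers, y is the line along which they close (so a half turn about z gives the same grasp; the last joint's range is limited). The gripper opens to 85 mm and grips with 20 to 120 N. Pads are 22 mm wide; open, the fingers measure 114 mm over their backs; the gripper's body (76 mm by 85 mm) begins 54 mm behind the grasp point. The pads swing forward as they close: fully open they stand 13 mm farther back than shut.
Start: joints at [-1.353, 0.381, 1.297, -0, 1.464, -0.215], TCP at [0.231, -0.499, 0.242] pointing down, gripper open.
Joint ranges: [-3.11, 3.11], [-0.89, 2.33], [0.22, 2.48], [-1.42, 4.56], [0.17, 2.85], [-2.88, 2.88]. Speed limits (rad/s): [2.39, 2.39, 3.14, 3.14, 3.14, 3.14].

INTERFACE

Orientations are given as a unit quaternion [x, y, z, w].
In Python, from plant import env, grab_frame, get_calibration, order gives the robot as it stands.
- The arm moves only by the shell command python3 -m jog 'ROWS'. ROWS is JSON, a list of rows, each an object of numbers: "x", "y", "z": the shift along the world's x, y, z in mm; "wx", "wy", "wz": the turn, a rotation vector about the world's x, y, z in rad; "fingers": the opening, from 0 (shut) to 1 (fully open). In form: [{"x": .., "y": .., "z": .., "wx": .., "wy": .., "wz": .., "fingers": ..}, ...]. A call has 1 to 20 rows; each row is the pose to reach, as a shift and turn from the pose commanded when the call began; what a row does not reach only later rows make up. A row lasts 1/8 s, in which the tool goes at most 62.5 mm and 10.7 degrees, less where a joint would pass 70% of its speed; a pose out of reach is approached as far as the arm can. A call with a gripper value outside its range is refused whole. The fingers move at their own pace and stop on an object; the grip force is fixed at half the most. Time passes only in rows, so rows that repeat a pose let the fingers close. It gives the time, the measured TCP pose, the force, the opening and the grip force at its end, in the units of the state.
- env.sense(): the state, without advancing time (a new reading comes with each control period).
- grab_frame(name): name is "scene" or "top" or "wrist"; returns the picture (480x640x3 uint8, red, green, blue); there is no depth.
- get_calibration(name): a dict with "K" (3x3 intrinsics, pixels), "eye" and "orientation" of the camera in the world. Camera axes: x right, y down, z forward; pixel columns grow to the right and rows downward; lengths in m; the calibration is good to about 2 mm. The wrist camera is an equidistant fisheye: a pixel r from the principal point sees the ray r / f radians off the axis. A picture is of the moment at which its call begins: read the wrist's pose just before it. get_calibration takes no time and is no camera call; for the wrist camera it gives the pose at the moment of the call.
- order.job_done(): hands the job in; it is judged then, once.
The state is a dict: "clock": time; "joints": joint angles; "joint_velocities": joint speeds; "joint_torque": joint torques, N m; "ee_pos": TCP position; "tool_rot": TCP orientation; "ft_force": force on the tool from outside, world axes, zero at the start; "wrist_torque": the same for the moment, N m; "width": finger opening in m; "grip_force": force on a finger pad.
Only numpy, scipy, OpenCV 4.12 (cv2) and the standard library are available. Lean on these libraries where they do the work, as an engineer would, in place of code of your own. Each camera call takes 0.05 s, during which the arm holds its last target. There are 200 camera calls.

## Working session

There is one attempt and no reset: what is moved stays moved. The work goes in short steps, Python scripts to look and compute and a shell command to move; the robot and the scene stay as the last step left them, time stands still between calls to the robot, and variables do not carry over. Pictures are saved under pics/ and viewed, at most 10 in all, crops included, and the job is handed in when it is done.

```bash
mkdir -p pics; ls
python3 - <<'E'
from plant import env, grab_frame, get_calibration
import cv2,numpy as np
for n in("scene","top"):
    im=grab_frame(n); cv2.imwrite(f"pics/{n}0.png",im[:,:,::-1]); c=get_calibration(n); print(n,c)
s=env.sense();print(s)
E
```

```text
pics
scene {'K': array([[539.73073919,   0.        , 324.39447616],
       [  0.        , 539.73073919, 244.00280886],
       [  0.        ,   0.        ,   1.        ]]), 'eye': array([ 1.2793011 , -0.72644683,  0.96510363]), 'orientation': array([ 0.83427276,  0.33343805, -0.15874498, -0.40939963])}
top {'K': array([[603.14720359,   0.        , 322.31004042],
       [  0.        , 603.14720359, 238.07763075],
       [  0.        ,   0.        ,   1.        ]]), 'eye': array([0.27207143, 0.04671548, 1.78465332]), 'orientation': array([ 0.70725187, -0.70322336,  0.04931112, -0.0532927 ])}
{'clock': 0.1, 'joints': array([-1.35327722e+00,  3.81144681e-01,  1.29814608e+00,  3.46855982e-05,
        1.46362384e+00, -2.15308651e-01]), 'joint_velocities': array([ 3.17105612e-04, -2.79610550e-03, -3.21654242e-03,  3.05200671e-04,
        4.03011235e-06,  2.69507199e-04]), 'joint_torque': array([ 5.51627410e-03, -4.49215364e+01, -2.31656581e+01, -1.22800011e-04,
        3.62811661e-03,  7.96521729e-07]), 'ee_pos': array([ 0.23063928, -0.49903631,  0.24177801]), 'tool_rot': array([ 9.76673957e-01,  2.14726672e-01,  1.65115281e-05, -6.60991865e-04]), 'ft_force': array([-0.06057901, -0.20906122,  0.65870276]), 'wrist_torque': array([ 0.03799253, -0.01950715,  0.00094554]), 'grip_force': 0.0, 'width': 0.08551954457987139}
```

View pics/scene0.png

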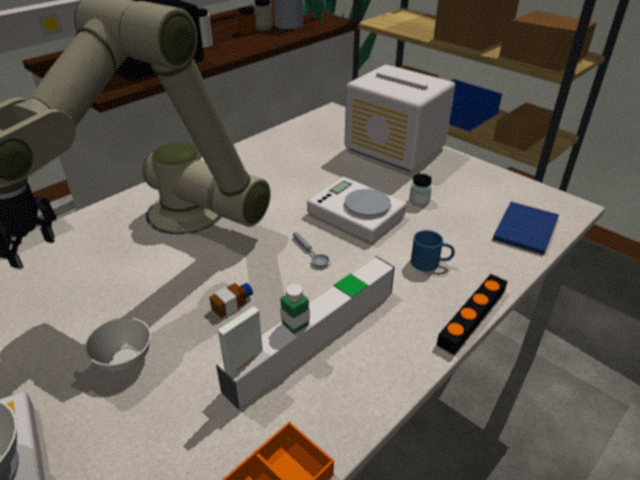

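View pics/top0.png

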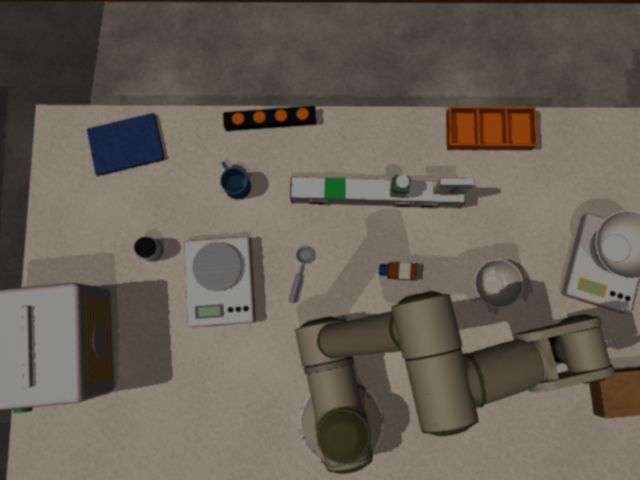

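The top view shows the sample at about (400,270) with its cap to the left. The pan is at (218,266), the green pad at (335,188), the spare at (400,184), the picture at (455,188) and the spoon from (305,255) to (295,300). I'll measure these now.

```bash
cat > h.py <<'E'
import cv2,numpy as np
from plant import env,grab_frame,get_calibration
from scipy.spatial.transform import Rotation as R
def ray(c,uv,fish=False):
    K=c["K"]; p=np.atleast_2d(uv).astype(float)
    d=(p-K[:2,2])/[K[0,0],K[1,1]]
    if fish:
        r=np.linalg.norm(d,axis=1,keepdims=True)+1e-9
        v=np.hstack([d/r*np.sin(r),np.cos(r)])
    else: v=np.hstack([d,np.ones((len(d),1))])
    return R.from_quat(c["orientation"]).apply(v)
def onplane(c,uv,z,fish=False):
    v=ray(c,uv,fish); return c["eye"]+v*((z-c["eye"][2])/v[:,2:3])
def blob(im,lo,hi,box=None):
    h=cv2.cvtColor(im,cv2.COLOR_RGB2HSV); m=cv2.inRange(h,lo,hi)
    if box:
        b=np.zeros_like(m); x0,y0,x1,y1=box; b[y0:y1,x0:x1]=255; m&=b
    cs=cv2.findContours(m,cv2.RETR_EXTERNAL,cv2.CHAIN_APPROX_NONE)[0]
    k=max(cs,key=cv2.contourArea); return k[:,0,:],cv2.minAreaRect(k),m
E
python3 - <<'E'
from h import *
im=grab_frame("top"); c=get_calibration("top")
f=lambda n,k,z:print(n,k[1],onplane(c,k[1][0],z).round(4), (onplane(c,cv2.boxPoints(k[1]),z)[:,:2]).round(3).tolist())
f("pad",blob(im,(50,100,60),(75,255,255),(320,170,350,205)),.093)
f("cap",blob(im,(100,120,30),(125,255,255),(370,255,395,285)),.023)
f("amber",blob(im,(0,120,40),(20,255,255),(370,255,425,285)),.04)
f("spare",blob(im,(50,100,20),(85,255,255),(380,165,420,205)),.08)
g=im[235:295,185:255]; 
h=cv2.HoughCircles(cv2.GaussianBlur(cv2.cvtColor(g,cv2.COLOR_RGB2GRAY),(3,3),0),cv2.HOUGH_GRADIENT,1,50,param1=60,param2=12,minRadius=20,maxRadius=30)
print(h)
u=h[0,0,:2]+[185,235]; print("pan",onplane(c,u,.071))
for n,p,z in(("housing",[(187,239),(250,238),(188,326),(253,322)],.055),("ledge",[(291,178),(292,200),(464,183),(464,204)],.09),("spoon",[(305,250),(294,300)],.005),("bowl",[(499,283)],.05),("picture",[(440,180),(472,180),(440,190),(472,192)],.21),("sparecap",[(402,182)],.195),("bottle",[(417,263),(418,279)],.046)):
    print(n,onplane(c,p,z)[:,:2].round(3).tolist())
E
```

```text
pad ((334.5, 188.0), (20.0, 19.0), 90.0) [[0.6649 0.0229 0.093 ]] [[0.694, 0.05], [0.694, -0.004], [0.636, -0.004], [0.635, 0.05]]
cap ((382.5, 269.5), (9.0, 5.0), 90.0) [[ 0.4377 -0.1194  0.023 ]] [[0.451, -0.112], [0.451, -0.127], [0.425, -0.127], [0.424, -0.112]]
amber ((392.5, 270.5), (15.0, 11.0), 90.0) [[ 0.4333 -0.1467  0.04  ]] [[0.455, -0.131], [0.455, -0.163], [0.412, -0.162], [0.411, -0.131]]
spare ((398.0094299316406, 186.7169952392578), (19.043148040771484, 13.08448600769043), 42.51044845581055) [[ 0.6726 -0.1608  0.08  ]] [[0.677, -0.128], [0.706, -0.154], [0.668, -0.194], [0.639, -0.168]]
[[[32.5 30.5 25.7]]]
pan [[0.44196672 0.35591681 0.071     ]]
housing [[0.52, 0.45], [0.524, 0.267], [0.271, 0.437], [0.283, 0.253]]
ledge [[0.694, 0.148], [0.63, 0.145], [0.682, -0.349], [0.621, -0.348]]
spoon [[0.496, 0.109], [0.348, 0.14]]
bowl [[0.398, -0.451]]
picture [[0.661, -0.257], [0.661, -0.343], [0.634, -0.257], [0.629, -0.342]]
sparecap [[0.659, -0.158]]
bottle [[0.455, -0.217], [0.409, -0.219]]
```

```bash
T='{"x":202,"y":327,"z":-20,"wz":1.138,"fingers":1}'; python3 -m jog '[{"x":202,"y":327,"z":-20,"wz":1.138,"fingers":1},{"x":202,"y":327,"z":-20,"wz":1.138},{"x":202,"y":327,"z":-20,"wz":1.138},{"x":202,"y":327,"z":-20,"wz":1.138},{"x":202,"y":327,"z":-20,"wz":1.138},{"x":202,"y":327,"z":-20,"wz":1.138},{"x":202,"y":327,"z":-20,"wz":1.138},{"x":202,"y":327,"z":-20,"wz":1.138},{"x":202,"y":327,"z":-20,"wz":1.138}]'
python3 - <<'E'
from h import *
c=get_calibration("wrist"); im=grab_frame("wrist"); cv2.imwrite("pics/w1.png",im[:,:,::-1]); print(c)
s=env.sense();print(s["joints"].round(3),s["ee_pos"],s["tool_rot"].round(3),s["clock"])
E
```

```text
{'K': array([[371.64829954,   0.        , 318.95533247],
       [  0.        , 371.64829954, 244.34651218],
       [  0.        ,   0.        ,   1.        ]]), 'eye': array([ 0.29586775, -0.46939828,  0.37355551]), 'orientation': array([ 0.833874  , -0.53324214, -0.0773517 ,  0.1196816 ])}
[-1.353  0.381  1.298  0.     1.464 -0.215] [ 0.23064723 -0.49911787  0.24194369] [ 0.977  0.215  0.    -0.   ] 0.2validation failed for argument at $[0]...
```

View pics/w1.png

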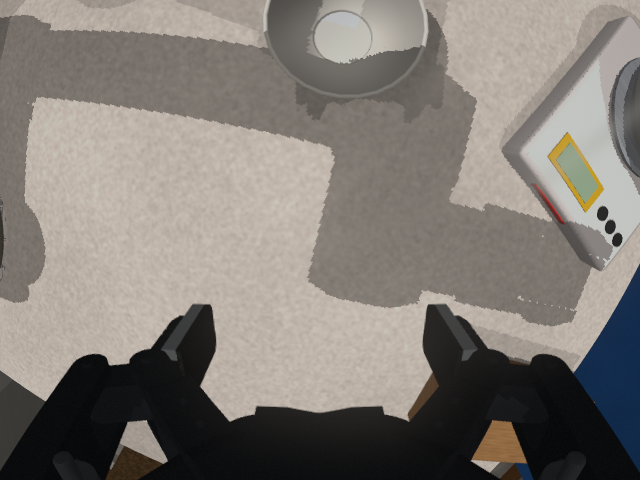

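The wrist view shows only the bowl at (345,40) and the other balance, because the move was refused. I'll send full rows instead.

```bash
python3 -m jog '[{"x":202,"y":327,"z":-20,"wx":0,"wy":0,"wz":1.138,"fingers":1},{"x":202,"y":327,"z":-20,"wx":0,"wy":0,"wz":1.138,"fingers":1},{"x":202,"y":327,"z":-20,"wx":0,"wy":0,"wz":1.138,"fingers":1},{"x":202,"y":327,"z":-20,"wx":0,"wy":0,"wz":1.138,"fingers":1},{"x":202,"y":327,"z":-20,"wx":0,"wy":0,"wz":1.138,"fingers":1},{"x":202,"y":327,"z":-20,"wx":0,"wy":0,"wz":1.138,"fingers":1},{"x":202,"y":327,"z":-20,"wx":0,"wy":0,"wz":1.138,"fingers":1},{"x":202,"y":327,"z":-20,"wx":0,"wy":0,"wz":1.138,"fingers":1},{"x":202,"y":327,"z":-20,"wx":0,"wy":0,"wz":1.138,"fingers":1}]'
python3 - <<'E'
from h import *
c=get_calibration("wrist"); im=grab_frame("wrist"); cv2.imwrite("pics/w2.png",im[:,:,::-1]); print(c["eye"])
s=env.sense();print(s["joints"].round(3),s["ee_pos"],s["tool_rot"].round(3),s["clock"])
E
```

```text
clock: 1.32
ee_pos: [0.4322, -0.1735, 0.2223]
tool_rot: [0.708, 0.706, -0.0, 0.0]
ft_force: [0.5, 0.2, 1.0]
width: 0.0849
grip_force: 0.0
[ 0.43234429 -0.10186402  0.35397625]
[-0.637  0.251  1.554 -0.     1.337 -0.634] [ 0.43218211 -0.17355488  0.22231398] [ 0.708  0.706 -0.     0.   ] 1.375
```

View pics/w2.png

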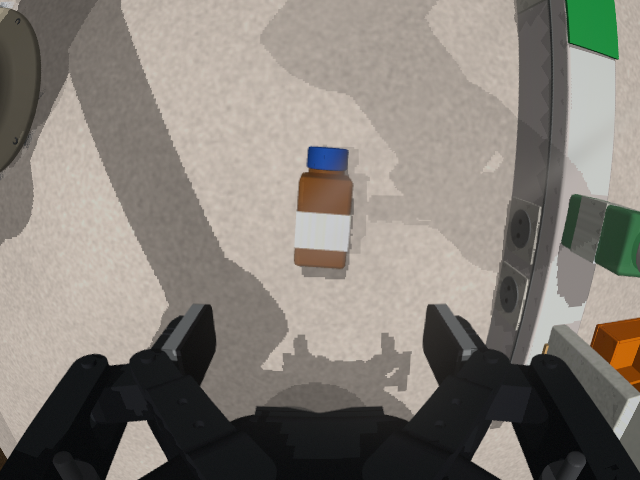

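The bottle fills about (295–352, 147–268), with the cap centred at (328,158) and the base edge running from (295,264) to (346,267).

Run:
```python
from h import *
c=get_calibration("wrist"); im=grab_frame("wrist")
B=(285,140,365,275)
k,r,m=blob(im,(100,120,30),(125,255,255),B); print("cap",r, onplane(c,r[0],.03,True))
k,r,m1=blob(im,(3,110,30),(20,255,255),B); 
h=cv2.cvtColor(im,cv2.COLOR_RGB2HSV)
ys,xs=np.where(m1>0); print(xs.min(),xs.max(),ys.min(),ys.max())
L=[];Rr=[]
for y in list(range(190,208))+list(range(256,262)):
    q=np.where(m1[y]>0)[0]; L.append((q[0],y));Rr.append((q[-1],y))
for n,p in(("L",L),("R",Rr)):
    P=onplane(c,p,.046,True); f=np.polyfit(P[:,1],P[:,0],1); print(n,f, np.polyval(f,-.175))
print("base",onplane(c,[(298,266),(322,267),(345,268)],.046,True))
print("pad corners", onplane(c,[(569,47),(617,58)],.093,True))
```

```text
cap ((327.0, 158.0), (22.0, 38.0), 90.0) [[ 0.43932613 -0.11950037  0.03      ]]
295 349 168 267
L [0.07545165 0.42662491] 0.4134208728292823
R [0.10030784 0.47264545] 0.4550915763533426
base [[ 0.41362797 -0.2124903   0.046     ]
 [ 0.43476776 -0.21346974  0.046     ]
 [ 0.4550839  -0.21450549  0.046     ]]
pad corners [[ 0.63640794 -0.01178906  0.093     ]
 [ 0.69561198 -0.00822262  0.093     ]]
```

```bash
python3 -m jog '[{"x":3,"y":46,"z":-130,"wx":-0.5,"wy":0.021,"wz":-0.083,"fingers":1},{"x":3,"y":46,"z":-130,"wx":-0.5,"wy":0.021,"wz":-0.083,"fingers":1},{"x":3,"y":46,"z":-130,"wx":-0.5,"wy":0.021,"wz":-0.083,"fingers":1},{"x":3,"y":46,"z":-130,"wx":-0.5,"wy":0.021,"wz":-0.083,"fingers":1},{"x":2,"y":27,"z":-165,"wx":-0.5,"wy":0.021,"wz":-0.083,"fingers":1},{"x":0,"y":8,"z":-200,"wx":-0.5,"wy":0.021,"wz":-0.083,"fingers":1},{"x":0,"y":7,"z":-203,"wx":-0.5,"wy":0.021,"wz":-0.083,"fingers":1},{"x":0,"y":7,"z":-203,"wx":-0.5,"wy":0.021,"wz":-0.083,"fingers":1}]'
python3 - <<'E'
from h import *
im=grab_frame("wrist"); cv2.imwrite("pics/w3.png",im[:,:,::-1])
s=env.sense();print(s["joints"].round(3),s["ee_pos"],s["tool_rot"].round(3),s["ft_force"])
E
```

```text
clock: 2.42
ee_pos: [0.4328, -0.1656, 0.02]
tool_rot: [0.714, 0.655, -0.182, 0.168]
ft_force: [1.2, 0.3, 0.1]
width: 0.0854
grip_force: 0.0
[-0.374  0.586  1.899 -0.824  0.677  0.374] [ 0.4330425  -0.16536263  0.02039866] [ 0.714  0.655 -0.182  0.168] [-0.1580051   0.07945807  0.74270867]
```

View pics/w3.png

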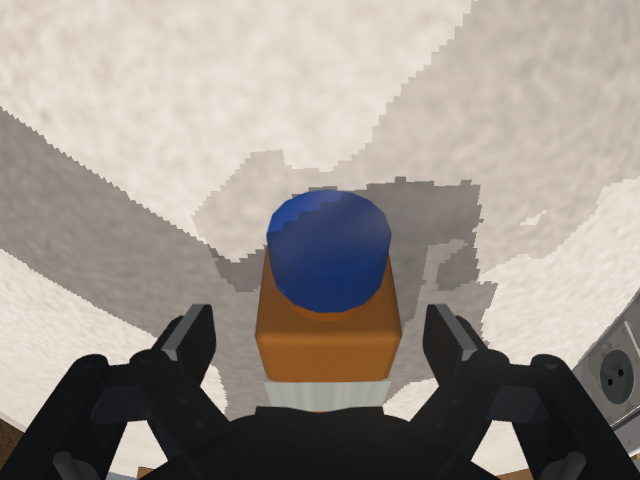

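The bottle sits between the pads, with the cap at (330,250) and pads at x=200 and x=440. I'll close on it and lift.

```bash
python3 -m jog '[{"x":0,"y":0,"z":0,"wx":0,"wy":0,"wz":0,"fingers":0},{"x":0,"y":0,"z":0,"wx":0,"wy":0,"wz":0,"fingers":0},{"x":0,"y":0,"z":0,"wx":0,"wy":0,"wz":0,"fingers":0},{"x":0,"y":0,"z":0,"wx":0,"wy":0,"wz":0,"fingers":0},{"x":0,"y":0,"z":0,"wx":0,"wy":0,"wz":0,"fingers":0},{"x":0,"y":0,"z":0,"wx":0,"wy":0,"wz":0,"fingers":0},{"x":0,"y":0,"z":30,"wx":0,"wy":0,"wz":0,"fingers":0},{"x":0,"y":0,"z":80,"wx":0,"wy":0,"wz":0,"fingers":0},{"x":0,"y":0,"z":150,"wx":0,"wy":0,"wz":0,"fingers":0},{"x":0,"y":0,"z":200,"wx":0,"wy":0,"wz":0,"fingers":0},{"x":0,"y":0,"z":200,"wx":0,"wy":0,"wz":0,"fingers":0}]'
python3 - <<'E'
from h import *
im=grab_frame("wrist"); cv2.imwrite("pics/w4.png",im[:,:,::-1])
s=env.sense();print(s["joints"].round(3),s["ee_pos"],s["tool_rot"].round(3),s["ft_force"],s["wrist_torque"])
Rg=R.from_quat(s["tool_rot"])
# axis of bottle in tool frame, assuming lying axis level
a=np.array([.085,.996,0]); np.save("axis.npy",Rg.inv().apply(a)); print(Rg.inv().apply(a))
E
```

```text
clock: 3.85
ee_pos: [0.4337, -0.1653, 0.2232]
tool_rot: [0.714, 0.655, -0.18, 0.171]
ft_force: [-0.8, 0.2, -3.0]
width: 0.0452
grip_force: 62.5
[-0.374  0.249  1.662 -0.532  1.133 -0.082] [ 0.43269631 -0.16498952  0.22040604] [ 0.714  0.655 -0.181  0.169] [ 0.33169552  0.53950442 -3.16211286] [ 0.44619234 -0.01255238 -0.04361418]
[ 8.76929941e-01  4.32353649e-04 -4.79827774e-01]
```

```bash
python3 -m jog '[{"x":0,"y":10,"z":20,"wx":0.17,"wy":-0.015,"wz":0,"fingers":0},{"x":0,"y":25,"z":40,"wx":0.34,"wy":-0.03,"wz":0,"fingers":0},{"x":0,"y":40,"z":50,"wx":0.52,"wy":-0.045,"wz":0,"fingers":0},{"x":0,"y":60,"z":60,"wx":0.69,"wy":-0.06,"wz":0,"fingers":0},{"x":0,"y":80,"z":60,"wx":0.87,"wy":-0.074,"wz":0,"fingers":0},{"x":0,"y":100,"z":60,"wx":1.04,"wy":-0.089,"wz":0,"fingers":0},{"x":0,"y":120,"z":60,"wx":1.22,"wy":-0.104,"wz":0,"fingers":0},{"x":0,"y":140,"z":60,"wx":1.39,"wy":-0.119,"wz":0,"fingers":0},{"x":0,"y":160,"z":60,"wx":1.565,"wy":-0.134,"wz":0,"fingers":0},{"x":0,"y":160,"z":60,"wx":1.565,"wy":-0.134,"wz":0,"fingers":0},{"x":0,"y":160,"z":60,"wx":1.565,"wy":-0.134,"wz":0,"fingers":0}]'
python3 - <<'E'
from h import *
s=env.sense();print(s["joints"].round(3),s["ee_pos"],s["ft_force"],s["wrist_torque"])
print(R.from_quat(s["tool_rot"]).as_matrix().round(3), R.from_quat(s["tool_rot"]).apply(np.load("axis.npy")))
im=grab_frame("scene"); cv2.imwrite("pics/s5.png",cv2.resize(im[100:380,150:470,::-1],None,fx=2,fy=2))
E
```

```text
clock: 5.28
ee_pos: [0.4328, -0.0057, 0.2789]
tool_rot: [0.634, 0.582, 0.375, -0.344]
ft_force: [-0.2, 0.2, -2.8]
width: 0.0454
grip_force: 62.3
[-0.743  0.338  1.66   0.809  1.862 -0.719] [ 0.43276684 -0.00566693  0.27887389] [-0.19492406  0.23140617 -2.76141146] [-0.65659046  0.05313615  0.02330426]
[[ 0.042  0.996  0.075]
 [ 0.481 -0.086  0.873]
 [ 0.876 -0.    -0.483]] [0.00103832 0.00294785 0.99961554]
```

View pics/s5.png

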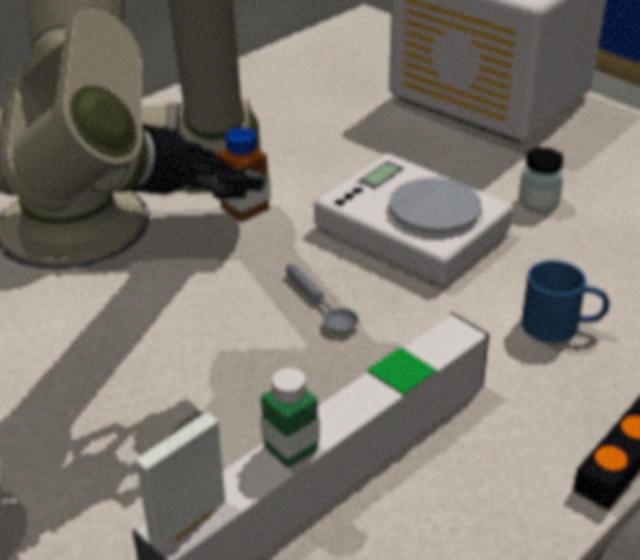

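The bottle is now upright in the gripper. I'll work out the base offset and the shift to the pan.

Run:
```python
from h import *
Rg=R.from_quat([0.714,0.655,-0.182,0.168]); b=Rg.inv().apply(np.array([.432,-.214,.023])-[.4330,-.1654,.0204]); print(b); b[1]=0
np.save("base.npy",b)
s=env.sense(); p=s["ee_pos"]+R.from_quat(s["tool_rot"]).apply(b); print("base now",p)
# refine pan from top and scene images by ellipse of pan
for n,box in(("top",(180,232,260,298)),("scene",(335,180,400,222))):
    im=grab_frame(n); c=get_calibration(n); x0,y0,x1,y1=box
    g=cv2.GaussianBlur(cv2.cvtColor(im,cv2.COLOR_RGB2GRAY),(3,3),0)[y0:y1,x0:x1]
    t,m=cv2.threshold(g,0,255,cv2.THRESH_BINARY_INV+cv2.THRESH_OTSU)
    cs=cv2.findContours(m,cv2.RETR_EXTERNAL,cv2.CHAIN_APPROX_NONE)[0]
    for k in sorted(cs,key=cv2.contourArea)[-2:]:
        e=cv2.fitEllipse(k); print(n,e,onplane(c,np.array(e[0])+[x0,y0],.071))
for n,z,box in(("top",.093,(320,170,350,205)),("scene",.093,(330,265,375,305))):
    im=grab_frame(n); c=get_calibration(n); k,r,m=blob(im,(50,100,60),(75,255,255),box); M=cv2.moments(k); print("pad",n,onplane(c,(M["m10"]/M["m00"],M["m01"]/M["m00"]),z))
```

```text
[-0.04380194  0.00317044  0.02100138]
base now [ 0.43261156 -0.0083221   0.23075706]
top ((156.44281005859375, -67.27840423583984), (105.86316680908203, 238.24520874023438), 0.0) [[0.73961192 0.01716602 0.071     ]]
top ((38.63459777832031, 34.0615234375), (47.79677963256836, 51.65005111694336), 80.27726745605469) [[0.44037571 0.35262466 0.071     ]]
scene ((6.541236877441406, 6.6610894203186035), (8.609103202819824, 18.724857330322266), 56.56675720214844) [[0.33498326 0.36280018 0.071     ]]
scene ((35.77278137207031, 18.497024536132812), (38.81789016723633, 56.33534240722656), 64.15321350097656) [[0.44372094 0.37412337 0.071     ]]
pad top [[0.6653511  0.02270834 0.093     ]]
pad scene [[0.67089218 0.02025064 0.093     ]]
```

```bash
python3 -m jog '[{"x":2,"y":50,"z":0,"wx":0,"wy":0,"wz":0,"fingers":0},{"x":3,"y":100,"z":0,"wx":0,"wy":0,"wz":0,"fingers":0},{"x":4,"y":150,"z":0,"wx":0,"wy":0,"wz":0,"fingers":0},{"x":5,"y":200,"z":0,"wx":0,"wy":0,"wz":0,"fingers":0},{"x":6,"y":250,"z":-20,"wx":0,"wy":0,"wz":0,"fingers":0},{"x":7,"y":300,"z":-60,"wx":0,"wy":0,"wz":0,"fingers":0},{"x":9,"y":340,"z":-100,"wx":0,"wy":0,"wz":0,"fingers":0},{"x":9,"y":364,"z":-130,"wx":0,"wy":0,"wz":0,"fingers":0},{"x":9,"y":364,"z":-145,"wx":0,"wy":0,"wz":0,"fingers":0},{"x":9,"y":364,"z":-145,"wx":0,"wy":0,"wz":0,"fingers":0},{"x":9,"y":364,"z":-145,"wx":0,"wy":0,"wz":0,"fingers":0}]'
python3 - <<'E'
from h import *
s=env.sense();print(s["joints"].round(3),s["ee_pos"],s["ft_force"],s["wrist_torque"])
q=R.from_quat(s["tool_rot"]);print(q.apply(np.load("axis.npy")),"base",s["ee_pos"]+q.apply(np.load("base.npy")))
im=grab_frame("scene"); cv2.imwrite("pics/s6.png",cv2.resize(im[130:280,260:460,::-1],None,fx=4,fy=4))
E
```

```text
clock: 6.9
ee_pos: [0.4421, 0.3586, 0.1351]
tool_rot: [0.633, 0.582, 0.376, -0.344]
ft_force: [1.0, -0.3, -1.6]
width: 0.0454
grip_force: 62.1
[ 0.06   0.553  1.883  1.33   1.106 -0.773] [0.4420869  0.3585822  0.13513106] [ 1.04491502 -0.2597928  -1.59762265] [-0.70001053  0.04723301 -0.02576231]
[-1.71851628e-03 -3.92818116e-04  9.99618874e-01] base [0.44196787 0.35600743 0.08662308]
```

View pics/s6.png

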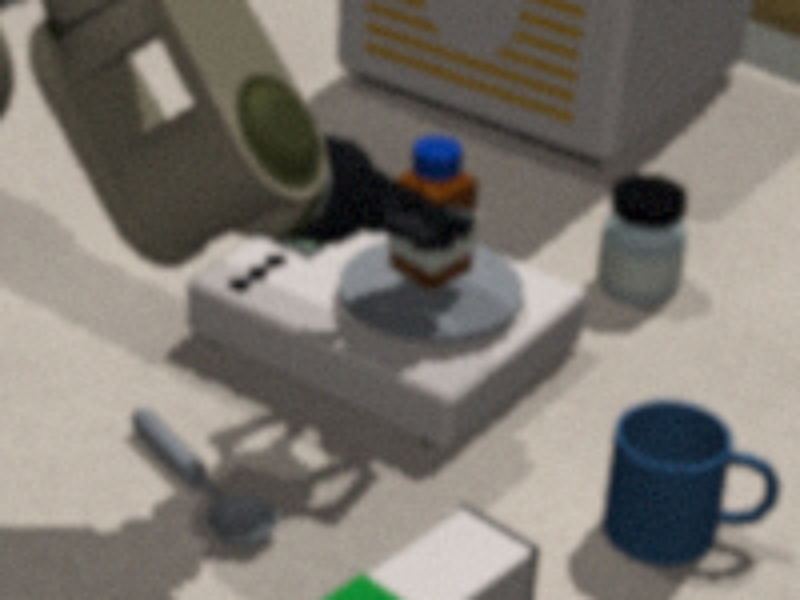

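The bottle is upright just above the pan, with its base at about (430,280) in the crop. I'll lower it gently.

```bash
python3 -m jog '[{"x":0,"y":0,"z":-5,"wx":0,"wy":0,"wz":0,"fingers":0},{"x":0,"y":0,"z":-9,"wx":0,"wy":0,"wz":0,"fingers":0},{"x":0,"y":0,"z":-12,"wx":0,"wy":0,"wz":0,"fingers":0},{"x":0,"y":0,"z":-12,"wx":0,"wy":0,"wz":0,"fingers":0},{"x":0,"y":0,"z":-12,"wx":0,"wy":0,"wz":0,"fingers":0}]'; python3 -m jog '[{"x":0,"y":0,"z":-2,"wx":0,"wy":0,"wz":0,"fingers":0},{"x":0,"y":0,"z":-2,"wx":0,"wy":0,"wz":0,"fingers":0},{"x":0,"y":0,"z":-2,"wx":0,"wy":0,"wz":0,"fingers":0}]'
```

```text
clock: 7.58
ee_pos: [0.4417, 0.3587, 0.1224]
tool_rot: [0.634, 0.582, 0.376, -0.345]
ft_force: [0.4, -0.8, -2.3]
width: 0.0452
grip_force: 62.1
clock: 7.95
ee_pos: [0.4418, 0.3589, 0.121]
tool_rot: [0.633, 0.582, 0.377, -0.345]
ft_force: [-0.7, -2.3, 5.6]
width: 0.0457
grip_force: 62.9
```

```bash
python3 -m jog '[{"x":0,"y":0,"z":0,"wx":0,"wy":0,"wz":0,"fingers":0.8},{"x":0,"y":0,"z":0,"wx":0,"wy":0,"wz":0,"fingers":0.8},{"x":0,"y":0,"z":0,"wx":0,"wy":0,"wz":0,"fingers":0.8},{"x":0,"y":0,"z":0,"wx":0,"wy":0,"wz":0,"fingers":0.8},{"x":0,"y":0,"z":0,"wx":0,"wy":0,"wz":0,"fingers":0.8},{"x":0,"y":0,"z":0,"wx":0,"wy":0,"wz":0,"fingers":0.8},{"x":0,"y":0,"z":0,"wx":0,"wy":0,"wz":0,"fingers":0.8},{"x":0,"y":0,"z":0,"wx":0,"wy":0,"wz":0,"fingers":0.8},{"x":0,"y":0,"z":0,"wx":0,"wy":0,"wz":0,"fingers":0.8},{"x":0,"y":0,"z":0,"wx":0,"wy":0,"wz":0,"fingers":0.8},{"x":0,"y":0,"z":0,"wx":0,"wy":0,"wz":0,"fingers":0.8},{"x":0,"y":0,"z":0,"wx":0,"wy":0,"wz":0,"fingers":0.8},{"x":0,"y":0,"z":0,"wx":0,"wy":0,"wz":0,"fingers":0.8},{"x":0,"y":0,"z":0,"wx":0,"wy":0,"wz":0,"fingers":0.8},{"x":0,"y":0,"z":0,"wx":0,"wy":0,"wz":0,"fingers":0.8},{"x":0,"y":0,"z":0,"wx":0,"wy":0,"wz":0,"fingers":0.8}]'
python3 - <<'E'
from h import *
s=env.sense();print(s["ee_pos"],s["ft_force"],s["grip_force"],s["width"])
im=grab_frame("scene"); im2=grab_frame("wrist")
a=cv2.resize(im[130:250,300:440],None,fx=3.3,fy=3.3); b=cv2.resize(im2,(480,360)); a=cv2.resize(a,(320,274)); o=np.zeros((360,800,3),np.uint8); o[:274,:320]=a;o[:,320:]=b
cv2.imwrite("pics/s7.png",o[:,:,::-1]); cv2.imwrite("pics/w7.png",im2[:,:,::-1])
E
```

```text
clock: 9.95
ee_pos: [0.4417, 0.3587, 0.1203]
tool_rot: [0.634, 0.582, 0.376, -0.345]
ft_force: [-0.9, 0.5, 0.4]
width: 0.0685
grip_force: 0.0
[0.44165092 0.35874078 0.12032331] [-0.85012845  0.54158872  0.38928329] 0.0 0.06851337627022468
```

View pics/s7.png

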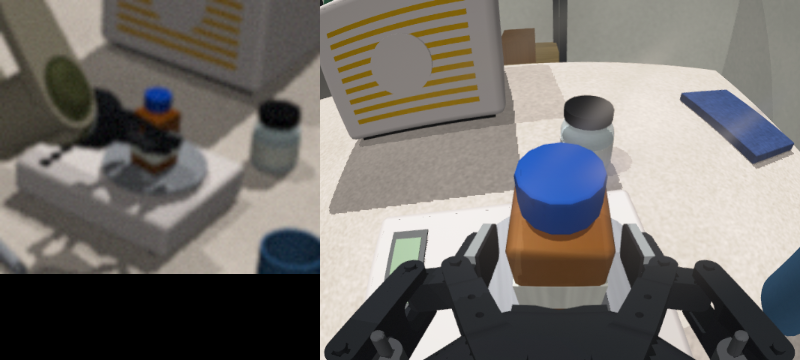

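The bottle stands free on the pan. I'll check its base offset from the cap in the wrist view, then regrip and lift.

```bash
python3 -m jog '[{"x":0,"y":0,"z":0,"wx":0,"wy":0,"wz":0,"fingers":0},{"x":0,"y":0,"z":0,"wx":0,"wy":0,"wz":0,"fingers":0},{"x":0,"y":0,"z":0,"wx":0,"wy":0,"wz":0,"fingers":0},{"x":0,"y":0,"z":0,"wx":0,"wy":0,"wz":0,"fingers":0},{"x":0,"y":0,"z":0,"wx":0,"wy":0,"wz":0,"fingers":0}]'
python3 - <<'E'
from h import *
s=env.sense(); c=get_calibration("wrist"); im=grab_frame("wrist")
q=R.from_quat(s["tool_rot"]); est=s["ee_pos"]+q.apply(np.load("base.npy")); print("est",est)
k,r,m=blob(im,(100,120,30),(125,255,255),(230,170,420,330))
# cap silhouette: extreme left/right and top rim -> sides at cap top height
x,y,w,h=cv2.boundingRect(k); print(x,y,w,h)
far=k[k[:,1]==y].mean(0); print("far rim",onplane(c,far,.176,True))
row=[p for p in k if p[1]==y+int(.3*h)]; print("top-level sides",onplane(c,[(min(p[0] for p in row),y+.3*h),(max(p[0] for p in row),y+.3*h)],.176,True))
o=est.copy(); o[2]=.071; b=q.inv().apply(o-s["ee_pos"]); print(b)
E
```

```text
clock: 10.68
ee_pos: [0.4417, 0.3587, 0.1204]
tool_rot: [0.634, 0.582, 0.376, -0.345]
ft_force: [0.2, -1.4, 2.2]
width: 0.0455
grip_force: 61.3
est [0.44156006 0.35614337 0.07190606]
258 190 121 122
far rim [[0.44314015 0.37228156 0.176     ]]
top-level sides [[0.42459417 0.35656443 0.176     ]
 [0.45753121 0.35377076 0.176     ]]
[-4.45970100e-02 -7.11370121e-07  2.14359122e-02]
```

```bash
python3 -m jog '[{"x":0,"y":0,"z":15,"wx":0,"wy":0,"wz":0,"fingers":0},{"x":0,"y":0,"z":50,"wx":0,"wy":0,"wz":0,"fingers":0},{"x":0,"y":-10,"z":100,"wx":0,"wy":0,"wz":0,"fingers":0},{"x":20,"y":-40,"z":120,"wx":0,"wy":0,"wz":-0.1,"fingers":0},{"x":45,"y":-75,"z":120,"wx":0,"wy":0,"wz":-0.2,"fingers":0},{"x":70,"y":-110,"z":120,"wx":0,"wy":0,"wz":-0.3,"fingers":0},{"x":95,"y":-145,"z":120,"wx":0,"wy":0,"wz":-0.4,"fingers":0},{"x":120,"y":-180,"z":120,"wx":0,"wy":0,"wz":-0.5,"fingers":0},{"x":145,"y":-215,"z":120,"wx":0,"wy":0,"wz":-0.6,"fingers":0},{"x":170,"y":-250,"z":120,"wx":0,"wy":0,"wz":-0.7,"fingers":0},{"x":195,"y":-285,"z":120,"wx":0,"wy":0,"wz":-0.8,"fingers":0},{"x":215,"y":-315,"z":110,"wx":0,"wy":0,"wz":-0.8,"fingers":0},{"x":227,"y":-335,"z":90,"wx":0,"wy":0,"wz":-0.8,"fingers":0},{"x":227,"y":-335,"z":70,"wx":0,"wy":0,"wz":-0.8,"fingers":0},{"x":227,"y":-335,"z":60,"wx":0,"wy":0,"wz":-0.8,"fingers":0},{"x":227,"y":-335,"z":60,"wx":0,"wy":0,"wz":-0.8,"fingers":0},{"x":227,"y":-335,"z":60,"wx":0,"wy":0,"wz":-0.8,"fingers":0}]'
python3 - <<'E'
from h import *
s=env.sense();print(s["joints"].round(3),s["ee_pos"],s["ft_force"])
q=R.from_quat(s["tool_rot"]);print(q.apply(np.load("axis.npy")),"base",s["ee_pos"]+q.apply([-.0446,0,.0214]),"z axis",q.apply([0,0,1]))
im=grab_frame("scene"); im2=grab_frame("wrist"); a=cv2.resize(im[170:400,220:450],(390,390)); b=cv2.resize(im2,(400,300)); o=np.zeros((390,790,3),np.uint8); o[:,:390]=a;o[:300,390:]=b
cv2.imwrite("pics/s8.png",o[:,:,::-1]); cv2.imwrite("pics/w8.png",im2[:,:,::-1])
E
```

```text
clock: 12.85
ee_pos: [0.6687, 0.024, 0.1811]
tool_rot: [0.81, 0.289, 0.481, -0.171]
ft_force: [0.4, 0.2, -2.2]
width: 0.0454
grip_force: 61.9
[-0.452  0.544  1.659  1.362  0.951 -0.455] [0.66874959 0.02395425 0.18105357] [ 0.37665626  0.180599   -2.21597084]
[-1.29221831e-03  4.08300116e-04  9.99619509e-01] base [0.66678726 0.02224934 0.13165354] z axis [ 0.67982333  0.5550278  -0.4793583 ]
```

View pics/s8.png

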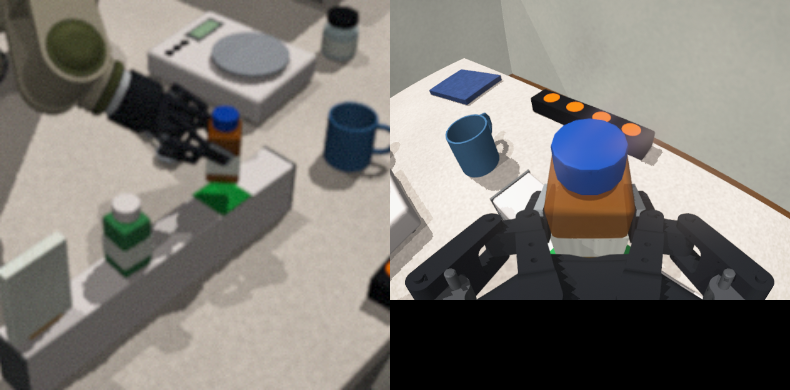

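The bottle is above the pad, upright, and clear of the spare and the picture. I'll lower it.

```bash
python3 -m jog '[{"x":0,"y":0,"z":-15,"wx":0,"wy":0,"wz":0,"fingers":0},{"x":0,"y":0,"z":-28,"wx":0,"wy":0,"wz":0,"fingers":0},{"x":0,"y":0,"z":-33,"wx":0,"wy":0,"wz":0,"fingers":0},{"x":0,"y":0,"z":-36,"wx":0,"wy":0,"wz":0,"fingers":0},{"x":0,"y":0,"z":-36,"wx":0,"wy":0,"wz":0,"fingers":0},{"x":0,"y":0,"z":-36,"wx":0,"wy":0,"wz":0,"fingers":0}]'; python3 -m jog '[{"x":0,"y":0,"z":-2,"wx":0,"wy":0,"wz":0,"fingers":0},{"x":0,"y":0,"z":-2,"wx":0,"wy":0,"wz":0,"fingers":0},{"x":0,"y":0,"z":-2,"wx":0,"wy":0,"wz":0,"fingers":0}]'
```

```text
clock: 13.7
ee_pos: [0.6688, 0.0237, 0.1448]
tool_rot: [0.81, 0.289, 0.481, -0.171]
ft_force: [-0.1, 0.4, -2.7]
width: 0.0452
grip_force: 61.9
clock: 14.08
ee_pos: [0.6688, 0.0237, 0.1425]
tool_rot: [0.81, 0.289, 0.481, -0.171]
ft_force: [0.5, -0.6, -1.2]
width: 0.0452
grip_force: 62.0
```

```bash
python3 -m jog '[{"x":0,"y":0,"z":-1,"wx":0,"wy":0,"wz":0,"fingers":0},{"x":0,"y":0,"z":-1,"wx":0,"wy":0,"wz":0,"fingers":0},{"x":0,"y":0,"z":-1,"wx":0,"wy":0,"wz":0,"fingers":0}]'
```

```text
clock: 14.45
ee_pos: [0.6689, 0.0237, 0.1425]
tool_rot: [0.81, 0.289, 0.481, -0.171]
ft_force: [-2.9, -1.2, 4.7]
width: 0.0452
grip_force: 62.9
```

```bash
python3 -m jog '[{"x":0,"y":0,"z":0,"wx":0,"wy":0,"wz":0,"fingers":0.8},{"x":0,"y":0,"z":0,"wx":0,"wy":0,"wz":0,"fingers":0.8},{"x":0,"y":0,"z":0,"wx":0,"wy":0,"wz":0,"fingers":0.8},{"x":0,"y":0,"z":0,"wx":0,"wy":0,"wz":0,"fingers":1},{"x":0,"y":0,"z":0,"wx":0,"wy":0,"wz":0,"fingers":1},{"x":0,"y":0,"z":0,"wx":0,"wy":0,"wz":0,"fingers":1},{"x":-10,"y":-8,"z":7,"wx":0,"wy":0,"wz":0,"fingers":1},{"x":-31,"y":-25,"z":22,"wx":0,"wy":0,"wz":0,"fingers":1},{"x":-56,"y":-45,"z":39,"wx":0,"wy":0,"wz":0,"fingers":1},{"x":-82,"y":-67,"z":58,"wx":0,"wy":0,"wz":0,"fingers":1},{"x":-102,"y":-83,"z":72,"wx":0,"wy":0,"wz":0,"fingers":1},{"x":-102,"y":-83,"z":72,"wx":0,"wy":0,"wz":0,"fingers":1},{"x":-102,"y":-83,"z":72,"wx":0,"wy":0,"wz":0,"fingers":1}]'
python3 - <<'E'
from h import *
c=get_calibration("wrist"); im2=grab_frame("wrist"); im=grab_frame("scene"); ct=get_calibration("top"); it=grab_frame("top")
a=cv2.resize(im[170:400,220:450],(320,320)); b=cv2.resize(im2,(480,360)); o=np.zeros((360,800,3),np.uint8); o[:320,:320]=a;o[:,320:]=b
cv2.imwrite("pics/s9.png",o[:,:,::-1])
for cc,i,f,box in((c,im2,True,(0,0,640,480)),(ct,it,False,(315,165,360,210))):
    try:
        k,r,m=blob(i,(100,120,30),(125,255,255),box); print("cap",r,onplane(cc,r[0],.188,f))
        k,r,m=blob(i,(50,100,60),(75,255,255),box); print("pad",cv2.boxPoints(r).round(),onplane(cc,cv2.boxPoints(r),.093,f))
    except Exception as e: print(e)
E
```

```text
clock: 16.08
ee_pos: [0.5667, -0.0591, 0.2132]
tool_rot: [0.81, 0.289, 0.48, -0.171]
ft_force: [0.4, 0.4, 0.7]
width: 0.0853
grip_force: 0.0
cap ((173.1999969482422, 186.60000610351562), (75.89464569091797, 55.02362823486328), 71.56504821777344) [[0.5996511  0.10556047 0.188     ]]
pad [[499. 355.]
 [536. 298.]
 [595. 337.]
 [558. 394.]] [[ 0.68892896 -0.14349683  0.093     ]
 [ 0.76693888 -0.15394772  0.093     ]
 [ 0.76167898 -0.22405169  0.093     ]
 [ 0.68527733 -0.20387087  0.093     ]]
cap ((335.0, 179.5), (11.0, 12.0), 90.0) [[0.66640781 0.02298694 0.188     ]]
pad [[325. 189.]
 [332. 189.]
 [332. 197.]
 [325. 197.]] [[0.66179351 0.05017361 0.093     ]
 [0.66189174 0.03009456 0.093     ]
 [0.63846635 0.03000635 0.093     ]
 [0.63836686 0.05004604 0.093     ]]
```

View pics/s9.png

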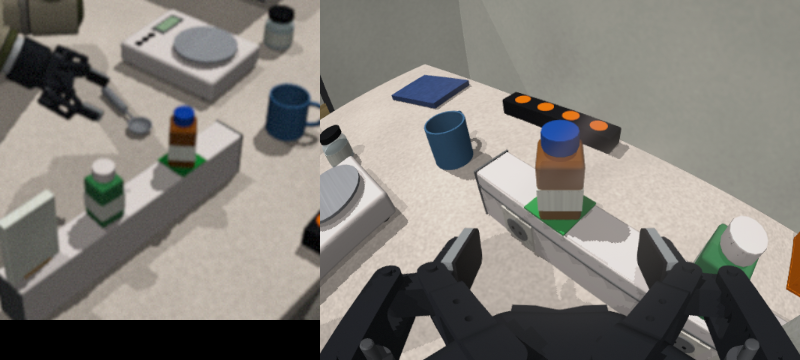

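The bottle stands upright on the pad. From the top camera its cap is at (0.666, 0.023), and the pad centre is at (0.665, 0.023). I'm handing the job in.

```bash
python3 -c "
from plant import order
print(order.job_done())"
```

```text
the job is handed in; nothing more can be done
None
```

The bottle stood upright and released on the balance pan for over a second, and now stands upright and released on the green pad, about 1 mm from its centre by the top camera; the job was handed in at about 16 s of the 64 s limit, but no verdict came back.

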